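# Move the findings vials to the new rack in the same order

## Robot

A 6-joint arm with a two-finger parallel gripper is mounted at the origin on a cart in front of the work surface, level with it; the furniture and walls round the work are solid. World frame = base frame: x ahead of the robot, y to its left, z up, the work surface at z = 0. Lengths are in m, angles in rad, forces in N, time in s.
With the tool pointing down it reaches from about 0.325 to 0.775 m from the base axis. Payload 9.3 kg.
Tool frame: the origin (TCP) lies on the centre line of the jaws, within the pads' length; the fingertips stand 8 mm ahead of it and the grasp point (between the pads) lies 11 mm behind it (robot.tip_extent is the distance from the TCP to the fingertips, in m); z points along the fingers, y is the line along which they close (so a half turn about z gives the same grasp; the last joint's range is limited). The gripper opens to 85 mm and grips with 20 to 120 N. Pads are 22 mm wide; open, the fingers measure 114 mm over their backs; the gripper's body (76 mm by 85 mm) begins 54 mm behind the grasp point. The pads swing forward as they close: fully open they stand 13 mm farther back than shut.
Start: joints at [1.063, 0.259, 0.021, 1.334, 0, 1.418], TCP at [0.191, 0.516, 0.216] pointing down, gripper open.
Joint ranges: [-3.04, 3.04], [-0.91, 1.82], [-1.04, 1.36], [-1.92, 1.95], [-1.52, 1.45], [-3.14, 3.14]. Speed limits (rad/s): [2.22, 2.22, 2.79, 3.14, 3.14, 3.14].

## Interface

Orientations are given as a rotation vector (axis times angle).
In Python, from plant import robot gives the robot as it stands.
- The arm moves only by the tool arm_command, never from a script. Its argument "targets" is a list of rows, each a list of 2 entries, a list of its own where there are three numbers: the shift along the tool's x, y, z in cm, then the turn, a rotation vector about the tool's x, y, z in degrees. In form: [[[x, y, z], [rx, ry, rz]], ...]. A call has 1 to 8 rows; each row is the pose to reach, as a shift and turn from the pose commanded when the call began, along the tool's axes at that moment; what a row does not reach only later rows make up. A row lasts 1/12 s, in which the tool goes at most 41.7 mm and 7.16 degrees, less where a joint would pass 70% of its speed; a pose out of reach is approached as far as the arm can. A call with a gripper value outside its range is refused whole. "gripper" is the opening, from -1 (shut) to 1 (fully open), set as the call begins (left out, the last holds). The fingers move at their own pace and stop on an object; "squeeze" is the grip in N (left out, the last holds). Time passes only in rows, so rows that repeat a pose let the fingers close. It gives the time, the measured TCP pose, the force, the opening and the grip force at its end, in the units of the state.
- robot.read_state(): the state, without advancing time (a new reading comes with each control period).
- robot.grab_frame(name): name is "side" or "top"; returns a dict with "color" (400x640x3 uint8, blue, green, red), "range_z" (400x640 float32, m along the optical axis (not along the pixel's ray), 0 where there is no reading), "mtx" (3x3 intrinsics, pixels), "xyz" and "orientation" of the camera in the world. Camera axes: x right, y down, z forward; pixel columns grow to the right and rows downward; lengths in m; the calibration is good to about 2 mm. A picture is of the moment at which its call begins.
- robot.close_job(): hands the job in; it is judged then, once.
Trained networks look in a picture, given as the dict that the camera call returned (one of the last four; its "shot" number tells which), for a name from the list of things; names that differ only in an ending like _2 or _b are one class to them, and where a whole thing is asked for, a point or a joint stands for the part that bears it (a point fixed in the world has none). Each returns a list of dicts, best first, with "score" (0 to 1); they miss things now and then, are a little off and sometimes report something else, mostly with a low value. They report only what shows in the picture. A call takes as long as a camera call. They do not tell look-alikes from the thing itself.
- robot.find_in(picture, thing): "rect" ([left, top, right, bottom] in pixels, round what is visible of it).
- robot.trace(picture, thing): "region" (400x640 bool, what is visible of it) and "rect" ([left, top, right, bottom] in pixels, round what is visible of it).
- robot.mark_of(picture, thing): "centre" ([column, row] in pixels: a listed point, or the origin of a listed thing).
The state is a dict: "time_s": time; "qpos": joint angles; "dq": joint speeds; "joint_torque": joint torques, N m; "eef_pos": TCP position; "eef_rot": TCP orientation; "contact_force": force on the tool from outside, world axes, zero at the start; "ft_torque": the same for the moment, N m; "width": finger opening in m; "grasp_force": force on a finger pad.
Only numpy, scipy, OpenCV 4.12 (cv2) and the standard library are available. Lean on these libraries where they do the work, as an engineer would, in place of code of your own. Each camera call takes 0.05 s, during which the arm holds its last target. There are 200 camera calls.

## Task

Move the four findings vials from the dark wooden rack to the white rack, one to a pocket, keeping their order as counted from the brass knob: the vial nearest the knob of the old rack goes in the pocket nearest the knob of the new one, and so on down the row. Stand each one upright on the floor of its pocket; they are glass, so do not drop them or knock any over.

Things in the scene. Friction and masses are not known exactly. Their poses are not given: they have to be found in the camera images.
- old_rack: dark wooden rack on the bare bench, full at the start; ledge 20 wide, 10 high on its -x side with colour tags. Fixed, 58 x 214 mm plus end block; four pockets in a row, 46 x 46 mm inside, pitch 52, walls 6 thick, 18 high, floor 5 above the underside. Origin: row's centre, on the underside; y along the row, x across; pocket centres y = -78, -26, 26, 78 mm. Brass knob (top 32 mm up) on the +y end.
- new_rack: white rack on a rough black slate slab, empty at the start. Fixed, 58 x 214 mm plus end block; four pockets in a row, 46 x 46 mm inside, pitch 52, walls 6 thick, 18 high, floor 5 above the underside. Origin: row's centre, on the underside; y along the row, x across; pocket centres y = -78, -26, 26, 78 mm. Brass knob (top 32 mm up) on the -y end.
- red_vial: loose round clear glass vial with a red ribbed screw cap that does not turn; 27 mm diameter, 56 mm tall, the cap is the top 20 mm (36 to 56 mm above the underside); about 45 g. Origin: centre of the underside; z up along its axis.
- red_tag: flat red tag, 36 x 15 x 3 mm, fixed on the old rack's ledge beside the pocket in which the red vial stands at the start: it stays and shows where its vial stood. Origin: the tag's centre, 38.5 mm to the rack's -x side of the pocket centre, 11.5 mm above the rack's underside; axes parallel to the old rack's.
- blue_vial: loose round clear glass vial with a blue ribbed screw cap that does not turn; 27 mm diameter, 56 mm tall, the cap is the top 20 mm (36 to 56 mm above the underside); about 45 g. Origin: centre of the underside; z up along its axis.
- blue_tag: flat blue tag, 36 x 15 x 3 mm, fixed on the old rack's ledge beside the pocket in which the blue vial stands at the start: it stays and shows where its vial stood. Origin: the tag's centre, 38.5 mm to the rack's -x side of the pocket centre, 11.5 mm above the rack's underside; axes parallel to the old rack's.
- yellow_vial: loose round clear glass vial with a yellow ribbed screw cap that does not turn; 27 mm diameter, 56 mm tall, the cap is the top 20 mm (36 to 56 mm above the underside); about 45 g. Origin: centre of the underside; z up along its axis.
- yellow_tag: flat yellow tag, 36 x 15 x 3 mm, fixed on the old rack's ledge beside the pocket in which the yellow vial stands at the start: it stays and shows where its vial stood. Origin: the tag's centre, 38.5 mm to the rack's -x side of the pocket centre, 11.5 mm above the rack's underside; axes parallel to the old rack's.
- green_vial: loose round clear glass vial with a green ribbed screw cap that does not turn; 27 mm diameter, 56 mm tall, the cap is the top 20 mm (36 to 56 mm above the underside); about 45 g. Origin: centre of the underside; z up along its axis.
- green_tag: flat green tag, 36 x 15 x 3 mm, fixed on the old rack's ledge beside the pocket in which the green vial stands at the start: it stays and shows where its vial stood. Origin: the tag's centre, 38.5 mm to the rack's -x side of the pocket centre, 11.5 mm above the rack's underside; axes parallel to the old rack's.
There are look-alikes about, which are no part of the job. What is shaped like the yellow_vial but pink is not meant.

How it is judged:
By the outcome, as a careful person would: the job done as asked, in the order asked, and still so for the second after the job is handed in, with the robot touching nothing.
It also fails if it takes over 93 s, if anything falls off the work surface, if the arm or the gripper's body presses on something with over 40 N, if the wrist force passes 120 N, or if a joint passes its speed limit or range.

## Working session

There is one attempt and no reset: what is moved stays moved. The work goes in short steps, Python scripts to look and compute and a tool call to move; the robot and the scene stay as the last step left them, time stands still between calls to the robot, and variables do not carry over. Pictures are saved under pics/ and viewed, at most 14 in all, crops included, and the job is handed in when it is done.

Besides the shell and the picture viewer there is one more tool, called after "Request:" in YAML: its name, and indented under it one key for each argument. arm_command: Moves the arm, as the interface text tells. Its arguments: {"type":"object","properties":{"targets":{"type":"array"},"gripper":{"type":"number"},"squeeze":{"type":"number"}},"required":["targets"]}

```bash
mkdir -p pics; ls; python3 - <<'E'
from plant import robot
import cv2
for n in("top","side"):
    f=robot.grab_frame(n); cv2.imwrite(f"pics/{n}0.png",f["color"]); print(n,f["mtx"],f["xyz"],f["orientation"])
s=robot.read_state(); print(s)
E
```

```text
pics
top [[392.07167761   0.         315.16436207]
 [  0.         392.07167761 199.01496597]
 [  0.           0.           1.        ]] [0.33628512 0.17677505 0.9057482 ] [-2.14391139  2.09933388 -0.15668947]
side [[463.42084847   0.         318.02822875]
 [  0.         463.42084847 201.91591008]
 [  0.           0.           1.        ]] [ 0.45073927 -0.53251073  0.50090327] [-2.14591533  0.07434717 -0.03940341]
{'time_s': 0.1, 'qpos': array([1.06341216e+00, 2.59149783e-01, 2.08727741e-02, 1.33368453e+00,
       2.53787992e-06, 1.41821967e+00]), 'dq': array([ 5.43485981e-04, -1.33714696e-03,  3.48587803e-03,  1.72651395e-03,
       -6.92833241e-06,  3.45255759e-04]), 'joint_torque': array([ 4.82152784e-03, -5.56691873e+01,  3.45070016e+01,  1.15841272e-02,
       -1.85707804e-04,  1.34440930e-05]), 'eef_pos': array([0.19094632, 0.51552832, 0.2152329 ]), 'eef_rot': array([-5.54344404e-01, -3.09191146e+00,  1.73006758e-03]), 'contact_force': array([0.06431534, 0.95168637, 0.35944934]), 'ft_torque': array([ 0.05031091,  0.01473196, -0.06106653]), 'grasp_force': 0.0, 'width': 0.08518465672730453}
```

View pics/top0.png

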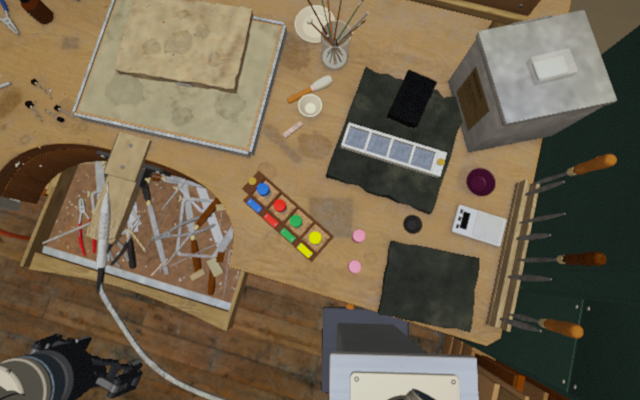

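View pics/side0.png

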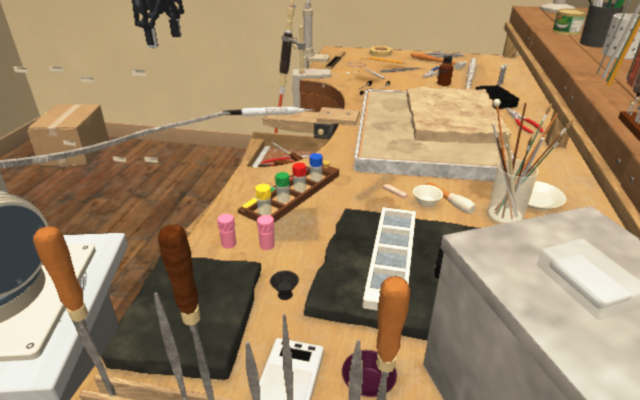

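The top view shows the old rack from its knob (250,182): blue (263,188), red (280,205), green (296,221), yellow (315,238), with matching tags. The white rack has its knob at the right (441,162) and pockets at (352..425). There are two pink look-alikes, at (359,236) and (355,267), and the yellow vial is the one at (315,238). So blue goes to the rightmost pocket, then red, green and yellow leftward.

```bash
cat > h.py <<'E'
import numpy as np,cv2
from scipy.spatial.transform import Rotation as R
from plant import robot
def cloud(f):
    z=f["range_z"]; v,u=np.indices(z.shape); K=f["mtx"]
    p=np.stack([(u-K[0,2])/K[0,0]*z,(v-K[1,2])/K[1,1]*z,z],-1)
    P=p@R.from_rotvec(f["orientation"]).as_matrix().T+f["xyz"]; P[z==0]=np.nan
    return P
H={"red":((0,6),(174,180)),"yellow":((24,34),),"green":((50,75),),"blue":((100,125),)}
def colmask(f,c):
    h=cv2.cvtColor(f["color"],cv2.COLOR_BGR2HSV); m=np.zeros(h.shape[:2],bool)
    for a,b in H[c]: m|=(h[...,0]>=a)&(h[...,0]<=b)&(h[...,1]>150)&(h[...,2]>80)
    return m
def fit(xy):
    c,s,a=cv2.minAreaRect(xy.astype(np.float32)*1000); return np.array(c),s,a
E
python3 - <<'E'
from h import *
f=robot.grab_frame("top"); P=cloud(f)
for n in("old_rack","new_rack"):
    for t in robot.trace(f,n)[:2]:
        m=t["region"]; Q=P[m]; Q=Q[~np.isnan(Q[:,0])]; print(n,t["score"],t["rect"],m.sum(),fit(Q[:,:2]),np.percentile(Q[:,2],[1,10,50,90,99]).round(4))
for c in H:
    for s in("_vial","_tag"):
        for t in robot.trace(f,c+s)[:2]:
            m=t["region"]; Q=P[m];Q=Q[~np.isnan(Q[:,0])]; zt=np.percentile(Q[:,2],90)
            T=Q[Q[:,2]>zt-.006]; print(c+s,round(t["score"],2),t["rect"],len(T),fit(T[:,:2])[0].round(1),T.mean(0).round(4),zt.round(4))
g=robot.grab_frame("side");P2=cloud(g)
for c in H:
    for t in robot.trace(g,c+"_vial")[:2]:
        Q=P2[t["region"]];Q=Q[~np.isnan(Q[:,0])]; zt=np.percentile(Q[:,2],95);T=Q[Q[:,2]>zt-.004]
        print("side",c,round(t["score"],2),t["rect"],fit(T[:,:2])[0].round(1),zt.round(4))
t=robot.trace(g,"new_rack")[0];Q=P2[t["region"]];Q=Q[~np.isnan(Q[:,0])];print(fit(Q[:,:2]),np.percentile(Q[:,2],[5,50,90,99]))
# slate/bench heights
for u,v in((345,190),(440,200),(400,185),(330,215),(450,100)): print(u,v,P[v,u].round(4))
cv2.imwrite("pics/crop1.png",cv2.resize(f["color"][120:280,230:470],None,fx=3.2,fy=3.2,interpolation=2))
E
```

```text
old_rack 0.9 [242.2, 173.2, 336.8, 264.2] 2370 (array([452.49514771, 270.12310791]), (239.82925415039062, 81.78902435302734), 50.35737991333008) [-0.      0.0049  0.011   0.0199  0.0449]
new_rack 0.81 [341.5, 127.2, 449.0, 176.4] 2747 (array([605.37939453,  20.05465698]), (240.65406799316406, 67.75755310058594), 73.38851928710938) [0.026  0.0305 0.034  0.0455 0.057 ]
red_vial 0.5 [281.9, 229.8, 292.8, 240.3] 96 [404.8 258.6] [0.4039 0.2591 0.0138] 0.0158
red_vial 0.42 [273.5, 199.4, 289.1, 217.6] 119 [465.7 275.8] [0.4657 0.2756 0.0617] 0.0634
red_tag 0.46 [296.9, 242.4, 311.6, 258.1] 84 [371.8 221.3] [0.372  0.221  0.0136] 0.0154
red_tag 0.41 [266.0, 213.5, 276.5, 229.8] 109 [438.6 300.4] [0.4383 0.3005 0.0137] 0.016
yellow_vial 0.61 [307.8, 230.8, 321.5, 245.6] 127 [396.7 196.5] [0.397  0.1961 0.0616] 0.0637
yellow_vial 0.61 [353.6, 229.1, 364.8, 239.9] 128 [403.3 101.6] [0.4039 0.1016 0.0565] 0.0582
green_vial 0.54 [290.3, 215.5, 302.4, 229.3] 115 [431.4 239.6] [0.4315 0.2393 0.062 ] 0.0635
green_tag 0.27 [264.2, 214.5, 275.7, 227.9] 99 [438.5 299.1] [0.4383 0.2999 0.0138] 0.0161
blue_vial 0.54 [256.6, 182.1, 272.1, 195.9] 119 [501.9 314.5] [0.5011 0.314  0.0617] 0.0632
blue_tag 0.63 [273.4, 200.1, 287.2, 216.9] 119 [465.7 275.8] [0.4657 0.2756 0.0617] 0.0635
blue_tag 0.4 [244.6, 196.2, 264.9, 212.9] 100 [472.6 339.5] [0.4721 0.3399 0.0136] 0.0155
side red 0.69 [296.3, 163.3, 308.4, 192.8] [468.5 273.8] 0.0639
side yellow 0.96 [217.8, 213.9, 240.4, 248.9] [340.4 109.5] 0.059
side yellow 0.88 [257.2, 182.9, 273.8, 215.3] [399.4 194.2] 0.064
side green 0.61 [276.3, 173.4, 291.8, 200.6] [436.  237.6] 0.0638
(array([583.84417725, -45.89044189]), (509.4938659667969, 57.92814636230469), 72.80720520019531) [0.03260504 0.03784    0.04632395 0.04738249]
345 190 [5.148e-01 1.300e-01 2.000e-04]
440 200 [ 0.4957 -0.0917 -0.0021]
400 185 [0.5237 0.0062 0.026 ]
330 215 [ 0.4551  0.1642 -0.0009]
450 100 [ 0.7309 -0.1141  0.0263]
```

View pics/crop1.png

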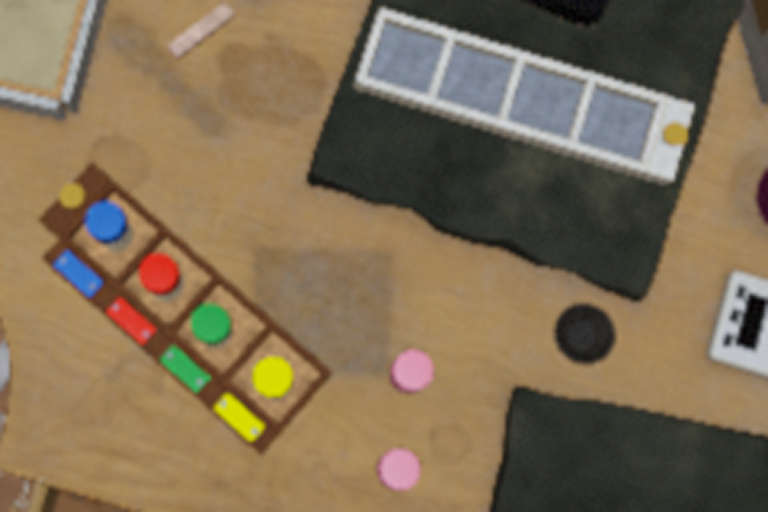

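The crop confirms the order from the old knob: blue, red, green, yellow, with each tag beside its own vial. The pink pair is separate. The new rack's pockets, counted from its knob on the right, are at crop (618,122), (543,98), (470,76) and (404,55).

```bash
cat >> h.py <<'E'
def plan(*tg):
    """targets (x,y,z m, yaw deg of tool y) -> shift cm / turn deg from current pose, tool axes"""
    s=robot.read_state(); A=R.from_rotvec(s["eef_rot"])
    print("now",s["eef_pos"].round(4),"w",round(s["width"],4),"gf",round(s["grasp_force"],1),"F",s["contact_force"].round(1),"t",round(s["time_s"],2))
    for t in tg:
        a=np.radians(t[3]); y=np.array([np.cos(a),np.sin(a),0]); z=np.array([0,0,-1.]); B=R.from_matrix(np.c_[np.cross(y,z),y,z])
        print(t,(A.inv().apply(np.array(t[:3])-s["eef_pos"])*100).round(2),np.degrees((A.inv()*B).as_rotvec()).round(1))
E
python3 - <<'E'
from h import *
from scipy.optimize import minimize
from scipy.ndimage import map_coordinates
yy=np.arange(-115,116,1.5);xx=np.arange(-36,37,1.5);X,Y=np.meshgrid(xx,yy)
inrow=(abs(X)<29)&(abs(Y)<107)
hole=np.zeros_like(inrow)
for c in(-78,-26,26,78): hole|=(abs(X)<23)&(abs(Y-c)<23)
out=(abs(X)>30)&(abs(Y)<105); rim=inrow&~hole
def run(name,x0,zr):
    f=robot.grab_frame(name); g=cv2.GaussianBlur(f["color"],(3,3),0).astype(float).mean(2) if False else f["color"].astype(float)[...,2]
    def sc(p):
        c,s=np.cos(p[2]),np.sin(p[2])
        W=np.stack([p[0]+(X*c-Y*s)/1e3,p[1]+(X*s+Y*c)/1e3,np.full(X.shape,zr)],-1)
        q=(W-f["xyz"])@R.from_rotvec(f["orientation"]).as_matrix(); K=f["mtx"]
        v=map_coordinates(g,[K[1,1]*q[...,1]/q[...,2]+K[1,2],K[0,0]*q[...,0]/q[...,2]+K[0,2]],order=1)
        return -(v[rim].mean()-.5*v[hole].mean()-.5*v[out].mean())
    best=None
    for dx in(-8,0,8):
        for dy in(-20,-10,0,10,20):
            r=minimize(sc,[x0[0]+dx/1e3,x0[1]+dy/1e3,x0[2]],method="Nelder-Mead",options=dict(initial_simplex=[[x0[0]+dx/1e3+a,x0[1]+dy/1e3+b,x0[2]+t] for a,b,t in((0,0,0),(.004,0,0),(0,.004,0),(0,0,.04))]))
            if best is None or r.fun<best.fun: best=r
    p=best.x; print(name,p.round(4),np.degrees(p[2]),best.fun)
    for c in(-78,-26,26,78): print((p[:2]+np.array([-np.sin(p[2]),np.cos(p[2])])*c/1e3).round(4))
for n in("top","side"): run(n,[.609,.03,np.radians(-16.6)],.045)
plan((.5025,.3135,.14,139.8),(.5025,.3135,.041,139.8))
E
```

```text
top [ 0.6061  0.0326 -0.298 ] -17.073468247040246 -85.55416976955294
[ 0.5832 -0.0419]
[0.5985 0.0078]
[0.6137 0.0575]
[0.629  0.1072]
side [ 0.6071  0.0315 -0.2977] -17.056110382137323 -107.27687849715828
[ 0.5842 -0.0431]
[0.5995 0.0066]
[0.6147 0.0563]
[0.63  0.106]
now [0.1911 0.5157 0.2158] w 0.0854 gf 0.0 F [-0.1  0.1  0.5] t 1.05
(0.5025, 0.3135, 0.14, 139.8) [-36.23  -8.14   7.58] [  0.   -0.  -70.1]
(0.5025, 0.3135, 0.041, 139.8) [-36.23  -8.14  17.48] [  0.   -0.  -70.1]
```

Request:
arm_command:
  targets:
    - [[-4,-1,0],[0,0,-7]]
    - [[-8,-2,0],[0,0,-14]]
    - [[-12,-3,0],[0,0,-21]]
    - [[-16,-4,1],[0,0,-28]]
    - [[-20,-5,2],[0,0,-35]]
    - [[-24,-6,3],[0,0,-42]]
    - [[-28,-7,4],[0,0,-49]]
    - [[-32,-7.5,5.5],[0,0,-56]]
  gripper: 0.3

```text
time_s: 1.72
eef_pos: [0.443, 0.3467, 0.1699]
eef_rot: [-0.886, 3.013, 0.001]
contact_force: [-0.3, 0.6, -0.7]
width: 0.0554
grasp_force: 0.0
```

```bash
python3 -c "
from h import *
plan((.5025,.3135,.14,139.8),(.5025,.3135,.041,139.8))"
```

```text
now [0.443  0.3467 0.1699] w 0.0554 gf 0.0 F [-0.3  0.6 -0.7] t 1.72
(0.5025, 0.3135, 0.14, 139.8) [-3.21 -6.01  2.99] [ -0.    0.1 -17. ]
(0.5025, 0.3135, 0.041, 139.8) [-3.19 -6.01 12.89] [ -0.    0.1 -17. ]
```

Request:
arm_command:
  targets:
    - [[-1,-2,1],[0,0,-7]]
    - [[-1.8,-3.9,2],[0,0,-14]]
    - [[-1.8,-3.9,2],[0,0,-14]]
    - [[-1.8,-3.9,2],[0,0,-14]]
    - [[-1.8,-3.9,2],[0,0,-14]]

```text
time_s: 2.13
eef_pos: [0.4775, 0.3249, 0.1497]
eef_rot: [1.234, -2.889, -0.0]
contact_force: [0.1, 0.3, 0.1]
width: 0.056
grasp_force: 0.0
```

```bash
python3 -c "
from h import *
plan((.5025,.3135,.14,139.8),(.5025,.3135,.041,139.8))
f=robot.grab_frame('side');cv2.imwrite('pics/s1.png',cv2.resize(f['color'][80:280,180:480],None,fx=2.5,fy=2.5))"
```

```text
now [0.4775 0.3249 0.1497] w 0.056 gf 0.0 F [0.1 0.3 0.1] t 2.13
(0.5025, 0.3135, 0.14, 139.8) [-0.91 -2.59  0.97] [ 0.  -0.  -3.5]
(0.5025, 0.3135, 0.041, 139.8) [-0.91 -2.6  10.87] [ 0.  -0.  -3.5]
```

View pics/s1.png

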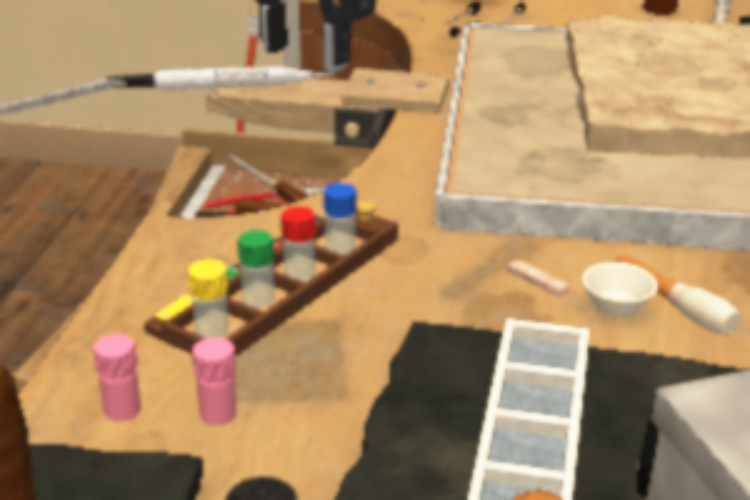

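The fingers hang at crop (270..340, 20), above and just behind the blue cap at (340,200), and the other vials are upright. Next I finish the alignment and descend.

Request:
arm_command:
  targets:
    - [[-0.9,-2.6,1],[0,0,-3.5]]
    - [[-0.9,-2.6,2],[0,0,-3.5]]
    - [[-0.9,-2.6,5],[0,0,-3.5]]
    - [[-0.9,-2.6,8],[0,0,-3.5]]
    - [[-0.9,-2.6,10],[0,0,-3.5]]
    - [[-0.9,-2.6,10.9],[0,0,-3.5]]
    - [[-0.9,-2.6,10.9],[0,0,-3.5]]

```text
time_s: 2.77
eef_pos: [0.5012, 0.3135, 0.039]
eef_rot: [1.325, -2.845, -0.0]
contact_force: [-0.1, 0.2, 0.8]
width: 0.0555
grasp_force: 0.0
```

```bash
python3 -c "
from h import *
plan((.5025,.3135,.041,139.8))
f=robot.grab_frame('side');cv2.imwrite('pics/s2.png',cv2.resize(f['color'][120:240,230:370],None,fx=5,fy=5))"
```

```text
now [0.5012 0.3135 0.039 ] w 0.0555 gf 0.0 F [-0.1  0.2  0.8] t 2.77
(0.5025, 0.3135, 0.041, 139.8) [-0.08 -0.1  -0.2 ] [ 0.1 -0.2  0.1]
```

View pics/s2.png

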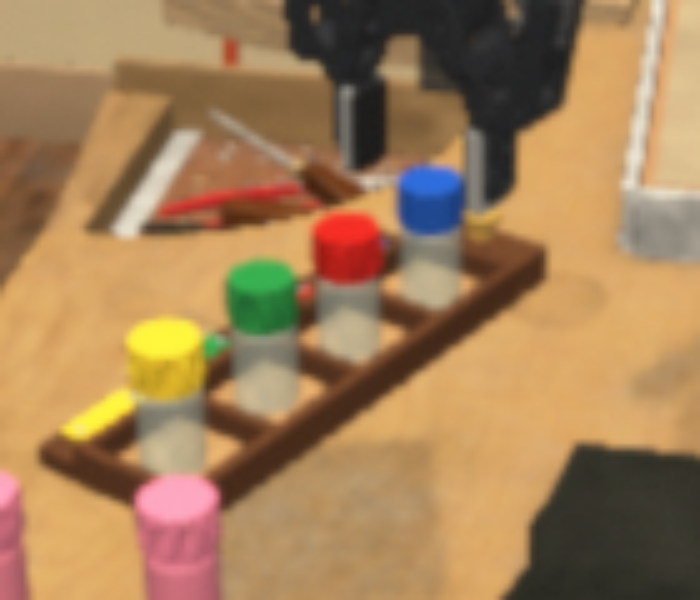

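The fingertips are at crop (365,165) and (490,210) and straddle the blue cap at (430,200), clear of the rack. I close on it now.

Request:
arm_command:
  targets:
    - [[0,0,-0.2],[0,0,0]]
    - [[0,0,-0.2],[0,0,0]]
    - [[0,0,-0.2],[0,0,0]]
    - [[0,0,-0.2],[0,0,0]]
    - [[0,0,-0.2],[0,0,0]]
    - [[0,0,-0.2],[0,0,0]]
  gripper: -1
  squeeze: 30

```text
time_s: 3.32
eef_pos: [0.5051, 0.3141, 0.0458]
eef_rot: [-1.323, 2.842, -0.001]
contact_force: [3.3, -0.8, 14.3]
width: 0.0002
grasp_force: 7.0
```

```bash
python3 -c "
from h import *
plan((.5025,.3135,.15,139.8),(.5837,-.0425,.15,163),(.5837,-.0425,.068,163))"
```

```text
now [0.5051 0.3141 0.0458] w 0.0002 gf 7.0 F [ 3.3 -0.8 14.3] t 3.32
(0.5025, 0.3135, 0.15, 139.8) [  0.15   0.12 -10.43] [-0.2  0.3  0.1]
(0.5837, -0.0425, 0.15, 163) [ 22.15 -29.01 -10.45] [ -0.3   0.3 -23.1]
(0.5837, -0.0425, 0.068, 163) [ 22.2  -28.99  -2.25] [ -0.3   0.3 -23.1]
```

```bash
python3 -c "
from h import *
f=robot.grab_frame('side');g=robot.grab_frame('top')
a=cv2.resize(f['color'][120:240,230:370],(560,480));b=cv2.resize(g['color'][150:250,215:335],(576,480))
cv2.imwrite('pics/s3.png',cv2.resize(np.hstack([a,b]),(798,338)))"
```

```text
(no output)
```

View pics/s3.png

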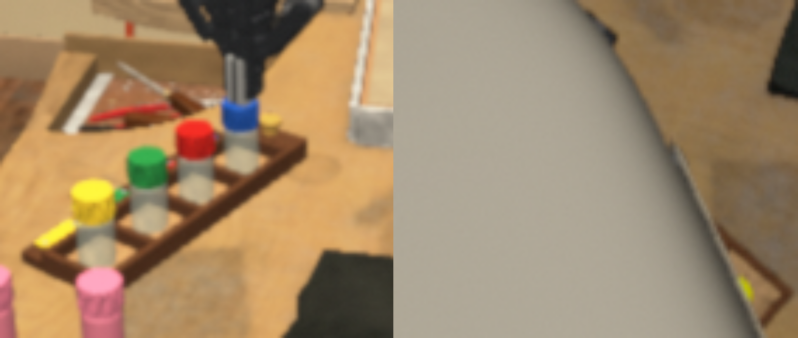

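The closed fingers appear on or just behind the blue cap at left crop (240,95), and they hold nothing. The vial still stands. I check the geometry by projecting the TCP and fingertips into the side view.

```bash
cat >> h.py <<'E'
def proj(f,W):
    q=(np.array(W)-f["xyz"])@R.from_rotvec(f["orientation"]).as_matrix(); K=f["mtx"]
    return np.array([K[0,0]*q[0]/q[2]+K[0,2],K[1,1]*q[1]/q[2]+K[1,2]]).round(1)
E
python3 - <<'E'
from h import *
s=robot.read_state();p=s["eef_pos"];f=robot.grab_frame("side");print(robot.tip_extent,p,s["contact_force"])
print("tcp",proj(f,p),"tip",proj(f,p-[0,0,.008]),"grasp",proj(f,p+[0,0,.011]))
print("captop",proj(f,[.5025,.3135,.061]),"foot",proj(f,[.5025,.3135,.005]))
P=cloud(f); h=cv2.cvtColor(f["color"],cv2.COLOR_BGR2HSV)
m=colmask(f,"blue"); m[:150]=0;m[200:]=0;v,u=np.nonzero(m);print(u.min(),u.max(),v.min(),v.max());Q=P[m];print(np.nanmean(Q,0),np.nanmin(Q,0),np.nanmax(Q,0))
for v in range(135,165,3): print(v,[ (P[v,u].round(3).tolist(),f["color"][v,u].tolist()) for u in (313,316)])
E
```

```text
0.008 [0.50548345 0.31397283 0.04570895] [ 3.28308457 -1.05560862 12.64664443]
tcp [316.4 163.1] tip [316.4 166.5] grasp [316.4 158.3]
captop [315.  156.6] foot [315.1 180.2]
310 320 156 165
[0.50196355 0.30481593 0.0556919 ] [0.49187922 0.29889421 0.04581857] [0.51276298 0.31507101 0.06513494]
135 [([0.499, 0.311, 0.111], [40, 38, 38]), ([0.504, 0.3, 0.115], [37, 36, 36])]
138 [([0.499, 0.311, 0.104], [38, 38, 38]), ([0.504, 0.302, 0.108], [40, 40, 39])]
141 [([0.498, 0.309, 0.099], [89, 94, 96]), ([0.504, 0.304, 0.101], [80, 85, 87])]
144 [([0.498, 0.309, 0.092], [77, 81, 84]), ([0.504, 0.301, 0.096], [107, 113, 117])]
147 [([0.498, 0.306, 0.087], [72, 76, 78]), ([0.504, 0.304, 0.088], [110, 116, 120])]
150 [([0.498, 0.307, 0.079], [75, 79, 82]), ([0.504, 0.301, 0.082], [109, 117, 120])]
153 [([0.498, 0.307, 0.073], [77, 81, 84]), ([0.504, 0.302, 0.075], [114, 122, 124])]
156 [([0.498, 0.31, 0.064], [133, 87, 69]), ([0.504, 0.301, 0.069], [121, 124, 127])]
159 [([0.498, 0.303, 0.061], [165, 85, 39]), ([0.504, 0.304, 0.06], [172, 90, 44])]
162 [([0.498, 0.304, 0.054], [127, 64, 28]), ([0.504, 0.3, 0.056], [122, 63, 29])]
```

The cameras put the closed tips at z≈0.063, on the cap top, while the reported TCP is 0.046. So the tips really end about 25 mm higher than described. I raise, reopen, go lower by that offset and check before closing.

Request:
arm_command:
  targets:
    - [[0.1,0.1,-2],[0,0,0]]
    - [[0.1,0.1,-4],[0,0,0]]
    - [[0.1,0.1,-4],[0,0,0]]

```text
time_s: 3.72
eef_pos: [0.5033, 0.314, 0.0871]
eef_rot: [-1.323, 2.842, -0.0]
contact_force: [-0.3, 1.1, 0.1]
width: 0.0
grasp_force: 0.0
```

Request:
arm_command:
  targets:
    - [[0,0,0],[0,0,0]]
    - [[0,0,0],[0,0,0]]
    - [[0,0,0],[0,0,0]]
    - [[0,0,0],[0,0,0]]
  gripper: 0.3

```text
time_s: 4.05
eef_pos: [0.501, 0.313, 0.0818]
eef_rot: [1.325, -2.847, -0.0]
contact_force: [-0.1, -0.6, 0.5]
width: 0.0484
grasp_force: 0.0
```

```bash
cat >> h.py <<'E'
def tips(lo=.02):
    """finger points near TCP seen by side camera: dark/grey points within 60 mm of axis, lowest z per side"""
    s=robot.read_state();p=s["eef_pos"];f=robot.grab_frame("side");P=cloud(f);B=R.from_rotvec(s["eef_rot"]).as_matrix()
    L=(P-p)@B; hsv=cv2.cvtColor(f["color"],cv2.COLOR_BGR2HSV)
    m=(abs(L[...,0])<.02)&(abs(L[...,1])<.06)&(P[...,2]<.2)&(hsv[...,1]<60)&(P[...,2]>lo)&(hsv[...,2]<140)
    for sg in(-1,1):
        k=m&(sg*L[...,1]>.005); q=P[k]; l=L[k]
        if len(q): i=np.argsort(q[:,2])[:12]; print(sg,len(q),"low z",q[i,2].round(3),"Ly",l[i,1].round(3))
E
python3 -c "
from h import *
plan((.5015,.3135,.014,139.8));tips()"
```

```text
now [0.501  0.313  0.0818] w 0.0484 gf 0.0 F [-0.1 -0.6  0.5] t 4.05
(0.5015, 0.3135, 0.014, 139.8) [-0.08 -0.01  6.78] [ 0.  -0.1  0.1]
-1 741 low z [0.025 0.027 0.029 0.029 0.03  0.03  0.031 0.032 0.032 0.032 0.033 0.033] Ly [-0.013 -0.014 -0.015 -0.01  -0.014 -0.013 -0.016 -0.014 -0.009 -0.011
 -0.014 -0.009]
1 676 low z [0.044 0.106 0.106 0.106 0.107 0.107 0.108 0.108 0.108 0.108 0.108 0.109] Ly [0.007 0.025 0.026 0.028 0.024 0.025 0.023 0.025 0.024 0.026 0.027 0.023]
```

Request:
arm_command:
  targets:
    - [[-0.1,0,2],[0,0,0]]
    - [[-0.1,0,4.5],[0,0,0]]
    - [[-0.1,0,6],[0,0,0]]
    - [[-0.1,0,6.8],[0,0,0]]
    - [[-0.1,0,6.8],[0,0,0]]
    - [[-0.1,0,6.8],[0,0,0]]

```text
time_s: 4.6
eef_pos: [0.5021, 0.3139, 0.0145]
eef_rot: [1.326, -2.848, 0.0]
contact_force: [0.5, -0.3, 0.3]
width: 0.0551
grasp_force: 0.0
```

Request:
arm_command:
  targets:
    - [[0,0,0],[0,0,0]]
    - [[0,0,0],[0,0,0]]
    - [[0,0,0],[0,0,0]]
    - [[0,0,0],[0,0,0]]
    - [[0,0,0],[0,0,0]]
  gripper: -1

```text
time_s: 5.02
eef_pos: [0.5027, 0.3143, 0.0156]
eef_rot: [-1.325, 2.846, -0.0]
contact_force: [0.4, -0.2, 6.3]
width: 0.0252
grasp_force: 29.5
```

```bash
python3 -c "
from h import *
plan((.5837,-.0425,.12,163),(.5837,-.0425,.042,163))
f=robot.grab_frame('side');cv2.imwrite('pics/s4.png',cv2.resize(f['color'][120:240,230:370],None,fx=4,fy=4))"
```

```text
now [0.5027 0.3143 0.0156] w 0.0252 gf 29.5 F [ 0.4 -0.2  6.3] t 5.02
(0.5837, -0.0425, 0.12, 163) [ 22.06 -29.18 -10.46] [ -0.1   0.1 -23.1]
(0.5837, -0.0425, 0.042, 163) [ 22.08 -29.17  -2.66] [ -0.1   0.1 -23.1]
```

View pics/s4.png

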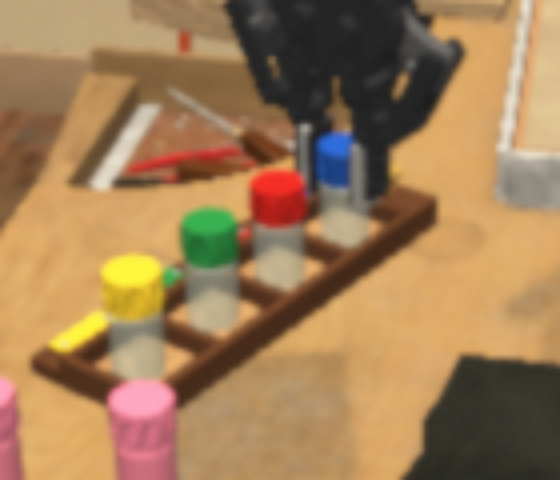

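The pads at crop (305,155) and (360,180) hold the blue cap, with an opening of 25 mm and 30 N. Next I lift and carry.

Request:
arm_command:
  targets:
    - [[0,0,-2],[0,0,0]]
    - [[0,0,-5],[0,0,0]]
    - [[0,0,-9],[0,0,0]]
    - [[1,-1,-10.5],[0,0,-1]]
    - [[3,-4,-10.5],[0,0,-5]]
    - [[5.5,-7,-10.5],[0,0,-8]]
    - [[8,-10,-10.5],[0,0,-12]]
    - [[10,-13,-10.5],[0,0,-15]]

```text
time_s: 5.73
eef_pos: [0.5366, 0.152, 0.1199]
eef_rot: [-1.692, 2.647, -0.0]
contact_force: [0.6, 0.5, -0.8]
width: 0.0253
grasp_force: 29.7
```

```bash
python3 -c "
from h import *
plan((.5837,-.0425,.12,163),(.5837,-.0425,.042,163))"
```

```text
now [0.5366 0.152  0.1199] w 0.0253 gf 29.7 F [ 0.6  0.5 -0.8] t 5.73
(0.5837, -0.0425, 0.12, 163) [ 1.568e+01 -1.244e+01 -1.000e-02] [-0.  -0.  -7.8]
(0.5837, -0.0425, 0.042, 163) [ 15.68 -12.44   7.79] [-0.  -0.  -7.8]
```

Request:
arm_command:
  targets:
    - [[3,-2.4,0],[0,0,-2]]
    - [[6,-4.8,0],[0,0,-4]]
    - [[9,-7.2,0],[0,0,-6]]
    - [[12,-9.5,0],[0,0,-7.8]]
    - [[14.5,-11.5,0],[0,0,-7.8]]
    - [[15.7,-12.4,0],[0,0,-7.8]]
    - [[15.7,-12.4,0],[0,0,-7.8]]
    - [[15.7,-12.4,0],[0,0,-7.8]]

```text
time_s: 6.4
eef_pos: [0.5827, -0.0414, 0.1193]
eef_rot: [1.86, -2.531, -0.001]
contact_force: [0.7, 0.1, -0.7]
width: 0.0249
grasp_force: 29.7
```

```bash
python3 -c "
from h import *
plan((.5837,-.0425,.05,163),(.5837,-.0425,.042,163))
f=robot.grab_frame('side');P=cloud(f);m=colmask(f,'blue');m&=(P[...,2]>.08)&(abs(P[...,1]+.04)<.06);Q=P[m];print(m.sum(),np.nanpercentile(Q,[5,50,98],axis=0).round(3))
cv2.imwrite('pics/s5.png',cv2.resize(f['color'][150:330,300:500],None,fx=3,fy=3))"
```

```text
now [ 0.5827 -0.0414  0.1193] w 0.0249 gf 29.7 F [ 0.7  0.1 -0.7] t 6.4
(0.5837, -0.0425, 0.05, 163) [ 0.08 -0.14  6.93] [ 0.   0.  -0.4]
(0.5837, -0.0425, 0.042, 163) [ 0.08 -0.14  7.73] [ 0.   0.  -0.4]
375 [[ 0.571 -0.054  0.15 ]
 [ 0.581 -0.049  0.164]
 [ 0.593 -0.032  0.168]]
```

View pics/s5.png

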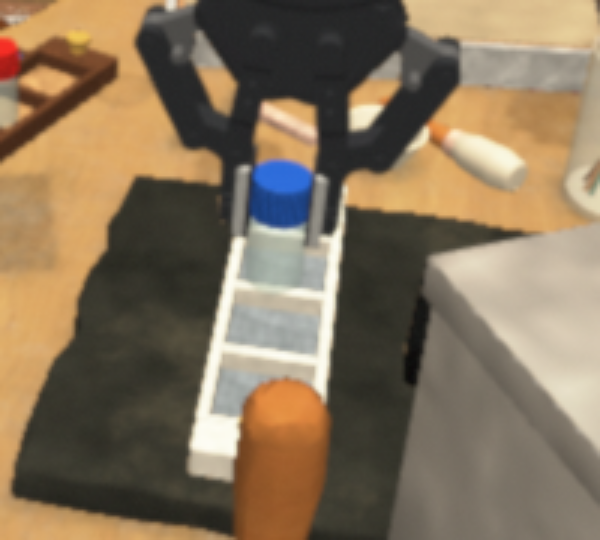

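The blue vial hangs upright at crop (280,220), between the pads and over the knob-end pocket. I lower it in steps.

Request:
arm_command:
  targets:
    - [[0.1,-0.1,2],[0,0,0]]
    - [[0.1,-0.1,4],[0,0,0]]
    - [[0.1,-0.1,6],[0,0,0]]
    - [[0.1,-0.1,7],[0,0,0]]
    - [[0.1,-0.1,7.4],[0,0,0]]
    - [[0.1,-0.1,7.5],[0,0,0]]
    - [[0.1,-0.1,7.5],[0,0,0]]

```text
time_s: 7.03
eef_pos: [0.5839, -0.0417, 0.0452]
eef_rot: [-1.863, 2.529, -0.001]
contact_force: [-0.5, -0.1, -0.2]
width: 0.0245
grasp_force: 29.7
```

Request:
arm_command:
  targets:
    - [[0,0,0.1],[0,0,0]]
    - [[0,0,0.2],[0,0,0]]
    - [[0,0,0.2],[0,0,0]]

```text
time_s: 7.28
eef_pos: [0.5838, -0.0423, 0.0431]
eef_rot: [-1.862, 2.529, -0.001]
contact_force: [-0.4, -0.8, -0.8]
width: 0.0247
grasp_force: 29.7
```

Request:
arm_command:
  targets:
    - [[0,0,0.1],[0,0,0]]
    - [[0,0,0.2],[0,0,0]]
    - [[0,0,0.2],[0,0,0]]

```text
time_s: 7.53
eef_pos: [0.584, -0.0424, 0.0416]
eef_rot: [-1.862, 2.529, -0.002]
contact_force: [-1.3, 0.3, 8.5]
width: 0.0245
grasp_force: 30.3
```

Contact is at about z=0.042, as expected. I release and rise.

Request:
arm_command:
  targets:
    - [[0,0,0],[0,0,0]]
    - [[0,0,0],[0,0,0]]
    - [[0,0,0],[0,0,0]]
    - [[0,0,0],[0,0,0]]
  gripper: 0.3

```text
time_s: 7.87
eef_pos: [0.5835, -0.0423, 0.0404]
eef_rot: [1.862, -2.53, -0.0]
contact_force: [-0.4, 0.1, -0.3]
width: 0.0558
grasp_force: 0.0
```

Request:
arm_command:
  targets:
    - [[0,0,-2],[0,0,0]]
    - [[0,0,-4],[0,0,0]]
    - [[0,0,-7],[0,0,0]]
    - [[0,0,-8],[0,0,0]]
    - [[0,0,-8],[0,0,0]]

```text
time_s: 8.28
eef_pos: [0.585, -0.0426, 0.1233]
eef_rot: [-1.861, 2.527, -0.006]
contact_force: [-0.1, 0.6, -0.4]
width: 0.0554
grasp_force: 0.0
```

```bash
python3 -c "
from h import *
plan((.467,.275,.1,139.8),(.467,.275,.014,139.8))
f=robot.grab_frame('side');P=cloud(f);m=colmask(f,'blue');m&=(P[...,2]>.05)&(abs(P[...,1]+.04)<.06);Q=P[m];print(m.sum(),np.nanpercentile(Q,[5,50,98],axis=0).round(3))"
```

```text
now [ 0.585  -0.0426  0.1233] w 0.0554 gf 0.0 F [-0.1  0.6 -0.4] t 8.28
(0.467, 0.275, 0.1, 139.8) [-26.82  20.71   2.24] [-0.3  0.1 22.9]
(0.467, 0.275, 0.014, 139.8) [-26.82  20.75  10.84] [-0.3  0.1 22.9]
332 [[ 0.573 -0.054  0.074]
 [ 0.583 -0.049  0.087]
 [ 0.595 -0.033  0.09 ]]
```

Request:
arm_command:
  targets:
    - [[-3,2.3,0],[0,0,3]]
    - [[-6,4.6,0],[0,0,6]]
    - [[-9,7,0],[0,0,9]]
    - [[-12,9.3,0],[0,0,12]]
    - [[-15,11.6,0],[0,0,15]]
    - [[-18,14,0],[0,0,18]]
    - [[-21,16.3,0],[0,0,21]]
    - [[-24,18.6,0],[0,0,23]]

```text
time_s: 9.0
eef_pos: [0.4755, 0.2434, 0.1189]
eef_rot: [1.316, -2.85, -0.0]
contact_force: [0.8, 0.5, 0.7]
width: 0.0559
grasp_force: 0.0
```

```bash
python3 -c "
from h import *
plan((.467,.275,.1,139.8),(.467,.275,.014,139.8))"
```

```text
now [0.4755 0.2434 0.1189] w 0.0559 gf 0.0 F [0.8 0.5 0.7] t 9.0
(0.467, 0.275, 0.1, 139.8) [-1.85  2.69  1.89] [ 0.1 -0.1 -0.2]
(0.467, 0.275, 0.014, 139.8) [-1.87  2.68 10.49] [ 0.1 -0.1 -0.2]
```

Request:
arm_command:
  targets:
    - [[-1.8,2.7,0],[0,0,0]]
    - [[-1.8,2.7,0],[0,0,0]]
    - [[-1.8,2.7,3],[0,0,0]]
    - [[-1.8,2.7,6],[0,0,0]]
    - [[-1.8,2.7,9],[0,0,0]]
    - [[-1.8,2.7,10.5],[0,0,0]]
    - [[-1.8,2.7,10.5],[0,0,0]]
    - [[-1.8,2.7,10.5],[0,0,0]]

```text
time_s: 9.67
eef_pos: [0.4673, 0.2727, 0.0142]
eef_rot: [1.319, -2.847, -0.0]
contact_force: [0.2, 0.3, 0.5]
width: 0.0555
grasp_force: 0.0
```

Request:
arm_command:
  targets:
    - [[0,0,0],[0,0,0]]
    - [[0,0,0],[0,0,0]]
    - [[0,0,0],[0,0,0]]
    - [[0,0,0],[0,0,0]]
    - [[0,0,0],[0,0,0]]
  gripper: -1

```text
time_s: 10.08
eef_pos: [0.4691, 0.2736, 0.0167]
eef_rot: [-1.32, 2.848, -0.0]
contact_force: [-0.1, 0.2, 6.2]
width: 0.0247
grasp_force: 29.7
```

```bash
python3 -c "
from h import *
plan((.599,.0072,.12,163))"
```

```text
now [0.4691 0.2736 0.0167] w 0.0247 gf 29.7 F [-0.1  0.2  6.2] t 10.08
(0.599, 0.0072, 0.12, 163) [ 11.9  -27.15 -10.32] [ -0.1   0.1 -23.3]
```

Request:
arm_command:
  targets:
    - [[0,0,-2],[0,0,0]]
    - [[0,0,-5],[0,0,0]]
    - [[0,0,-9],[0,0,0]]
    - [[1,-2,-10.5],[0,0,-2]]
    - [[2.5,-5.5,-10.5],[0,0,-6]]
    - [[4,-9,-10.5],[0,0,-9]]
    - [[5.5,-12.5,-10.5],[0,0,-12]]
    - [[7,-16,-10.5],[0,0,-15]]

```text
time_s: 10.75
eef_pos: [0.5456, 0.115, 0.1212]
eef_rot: [-1.685, 2.65, -0.001]
contact_force: [1.1, 0.2, 1.1]
width: 0.0249
grasp_force: 29.6
```

```bash
python3 -c "
from h import *
plan((.599,.0072,.12,163),(.599,.0072,.046,163))"
```

```text
now [0.5456 0.115  0.1212] w 0.0249 gf 29.6 F [1.1 0.2 1.1] t 10.75
(0.599, 0.0072, 0.12, 163) [ 7.5  -9.41  0.12] [-0.1  0.  -8.1]
(0.599, 0.0072, 0.046, 163) [ 7.5  -9.4   7.52] [-0.1  0.  -8.1]
```

Request:
arm_command:
  targets:
    - [[2.5,-3,0],[0,0,-3]]
    - [[5,-6.3,0],[0,0,-6]]
    - [[7.5,-9.4,0],[0,0,-8]]
    - [[7.5,-9.4,0],[0,0,-8]]
    - [[7.5,-9.4,0],[0,0,-8]]
    - [[7.5,-9.4,0],[0,0,-8]]

```text
time_s: 11.25
eef_pos: [0.5977, 0.0084, 0.1204]
eef_rot: [1.861, -2.531, -0.001]
contact_force: [0.1, -0.4, -0.5]
width: 0.025
grasp_force: 29.7
```

```bash
python3 -c "
from h import *
plan((.599,.0072,.046,163))
f=robot.grab_frame('side');cv2.imwrite('pics/s6.png',cv2.resize(f['color'][150:330,300:500],None,fx=3,fy=3))"
```

```text
now [0.5977 0.0084 0.1204] w 0.025 gf 29.7 F [ 0.1 -0.4 -0.5] t 11.25
(0.599, 0.0072, 0.046, 163) [ 0.08 -0.17  7.44] [ 0.   0.  -0.3]
```

View pics/s6.png

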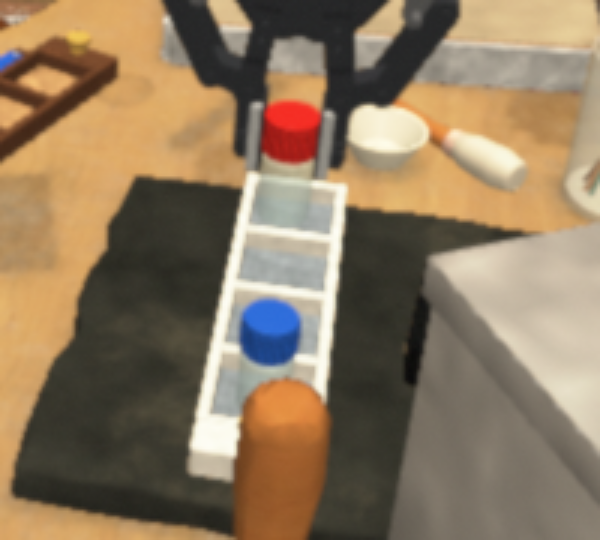

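Blue stands in the knob-end pocket at crop (270,330), and red hangs upright at (290,135) over the second pocket (the height shifts it in this view). I lower it.

Request:
arm_command:
  targets:
    - [[0.1,-0.1,2],[0,0,0]]
    - [[0.1,-0.1,4],[0,0,0]]
    - [[0.1,-0.1,6],[0,0,0]]
    - [[0.1,-0.1,7],[0,0,0]]
    - [[0.1,-0.1,7.4],[0,0,0]]
    - [[0.1,-0.1,7.5],[0,0,0]]
    - [[0.1,-0.1,7.5],[0,0,0]]

```text
time_s: 11.88
eef_pos: [0.599, 0.0078, 0.0462]
eef_rot: [-1.863, 2.529, -0.001]
contact_force: [-0.0, -0.3, -0.4]
width: 0.025
grasp_force: 29.7
```

Request:
arm_command:
  targets:
    - [[0,0,0.1],[0,0,0]]
    - [[0,0,0.2],[0,0,0]]
    - [[0,0,0.2],[0,0,0]]

```text
time_s: 12.13
eef_pos: [0.599, 0.0072, 0.044]
eef_rot: [-1.862, 2.529, -0.001]
contact_force: [-0.2, 0.9, 0.5]
width: 0.0247
grasp_force: 29.7
```

Request:
arm_command:
  targets:
    - [[0,0,0.1],[0,0,0]]
    - [[0,0,0.2],[0,0,0]]
    - [[0,0,0.2],[0,0,0]]

```text
time_s: 12.38
eef_pos: [0.5991, 0.0072, 0.0427]
eef_rot: [-1.862, 2.529, -0.002]
contact_force: [-2.4, 0.7, 9.6]
width: 0.0253
grasp_force: 30.6
```

Request:
arm_command:
  targets:
    - [[0,0,0],[0,0,0]]
    - [[0,0,0],[0,0,0]]
    - [[0,0,0],[0,0,0]]
    - [[0,0,0],[0,0,0]]
  gripper: 0.3

```text
time_s: 12.72
eef_pos: [0.5987, 0.0072, 0.0414]
eef_rot: [1.862, -2.53, -0.0]
contact_force: [-0.6, -0.5, 0.7]
width: 0.0554
grasp_force: 0.0
```

Request:
arm_command:
  targets:
    - [[0,0,-2],[0,0,0]]
    - [[0,0,-4],[0,0,0]]
    - [[0,0,-7],[0,0,0]]
    - [[0,0,-8],[0,0,0]]
    - [[0,0,-8],[0,0,0]]

```text
time_s: 13.13
eef_pos: [0.6002, 0.0071, 0.1243]
eef_rot: [-1.861, 2.527, -0.005]
contact_force: [0.8, -0.6, -0.2]
width: 0.0556
grasp_force: 0.0
```

```bash
python3 -c "
from h import *
plan((.434,.239,.12,139.8),(.434,.239,.014,139.8))
f=robot.grab_frame('side');P=cloud(f)
for c in('blue','red'):
  m=colmask(f,c);m&=(P[...,2]>.05)&(abs(P[...,1]+.02)<.06)&(abs(P[...,0]-.59)<.04);Q=P[m];print(m.sum(),np.nanpercentile(Q,[5,50,98],axis=0).round(3))"
```

```text
now [0.6002 0.0071 0.1243] w 0.0556 gf 0.0 F [ 0.8 -0.6 -0.2] t 13.13
(0.434, 0.239, 0.12, 139.8) [-17.21  22.76   0.33] [-0.3  0.1 22.9]
(0.434, 0.239, 0.014, 139.8) [-17.2   22.81  10.93] [-0.3  0.1 22.9]
333 [[ 0.573 -0.055  0.073]
 [ 0.583 -0.049  0.088]
 [ 0.595 -0.032  0.09 ]]
300 [[ 0.587 -0.004  0.073]
 [ 0.597  0.001  0.087]
 [ 0.61   0.017  0.09 ]]
```

Red stands as well. Green is next.

Request:
arm_command:
  targets:
    - [[-2.2,2.9,0],[0,0,3]]
    - [[-4.4,5.8,0],[0,0,6]]
    - [[-6.6,8.7,0],[0,0,9]]
    - [[-8.8,11.6,0],[0,0,12]]
    - [[-11,14.5,0],[0,0,15]]
    - [[-13.2,17.4,0],[0,0,18]]
    - [[-15.4,20.3,0],[0,0,21]]
    - [[-17.2,22.8,0],[0,0,23]]

```text
time_s: 13.85
eef_pos: [0.4297, 0.2404, 0.1199]
eef_rot: [1.316, -2.85, -0.001]
contact_force: [0.3, -0.3, -0.3]
width: 0.0557
grasp_force: 0.0
```

```bash
python3 -c "
from h import *
plan((.434,.239,.1,139.8),(.434,.239,.014,139.8))"
```

```text
now [0.4297 0.2404 0.1199] w 0.0557 gf 0.0 F [ 0.3 -0.3 -0.3] t 13.85
(0.434, 0.239, 0.1, 139.8) [-0.17 -0.42  1.99] [ 0.1 -0.1 -0.2]
(0.434, 0.239, 0.014, 139.8) [-0.19 -0.43 10.59] [ 0.1 -0.1 -0.2]
```

Request:
arm_command:
  targets:
    - [[-0.2,-0.4,0],[0,0,0]]
    - [[-0.2,-0.4,3],[0,0,0]]
    - [[-0.2,-0.4,6],[0,0,0]]
    - [[-0.2,-0.4,9],[0,0,0]]
    - [[-0.2,-0.4,10.6],[0,0,0]]
    - [[-0.2,-0.4,10.6],[0,0,0]]
    - [[-0.2,-0.4,10.6],[0,0,0]]

```text
time_s: 14.43
eef_pos: [0.4354, 0.2376, 0.0143]
eef_rot: [1.319, -2.847, -0.001]
contact_force: [0.4, -0.2, -0.3]
width: 0.0555
grasp_force: 0.0
```

Request:
arm_command:
  targets:
    - [[0,0,0],[0,0,0]]
    - [[0,0,0],[0,0,0]]
    - [[0,0,0],[0,0,0]]
    - [[0,0,0],[0,0,0]]
    - [[0,0,0],[0,0,0]]
  gripper: -1

```text
time_s: 14.85
eef_pos: [0.4372, 0.2384, 0.0166]
eef_rot: [-1.32, 2.848, -0.0]
contact_force: [-0.8, -0.9, 6.8]
width: 0.0248
grasp_force: 29.7
```

```bash
python3 -c "
from h import *
plan((.6142,.0569,.12,163))"
```

```text
now [0.4372 0.2384 0.0166] w 0.0248 gf 29.7 F [-0.8 -0.9  6.8] t 14.85
(0.6142, 0.0569, 0.12, 163) [  2.39 -25.25 -10.31] [ -0.1   0.1 -23.3]
```

Request:
arm_command:
  targets:
    - [[0,0,-2],[0,0,0]]
    - [[0,0,-5],[0,0,0]]
    - [[0,0,-9],[0,0,0]]
    - [[0.2,-2,-10.3],[0,0,-2]]
    - [[0.5,-5.5,-10.3],[0,0,-6]]
    - [[0.9,-9,-10.3],[0,0,-9]]
    - [[1.2,-12.5,-10.3],[0,0,-13]]
    - [[1.5,-16,-10.3],[0,0,-17]]

```text
time_s: 15.52
eef_pos: [0.5497, 0.1221, 0.1192]
eef_rot: [-1.732, 2.62, -0.001]
contact_force: [0.4, 1.0, -1.4]
width: 0.025
grasp_force: 29.6
```

```bash
python3 -c "
from h import *
plan((.6142,.0569,.12,163))"
```

```text
now [0.5497 0.1221 0.1192] w 0.025 gf 29.6 F [ 0.4  1.  -1.4] t 15.52
(0.6142, 0.0569, 0.12, 163) [ 3.47 -8.48 -0.08] [-0.1  0.  -6.1]
```

Request:
arm_command:
  targets:
    - [[1.4,-3.3,0],[0,0,-3]]
    - [[2.7,-6.5,0],[0,0,-6]]
    - [[3.5,-8.5,0],[0,0,-6]]
    - [[3.5,-8.5,0],[0,0,-6]]
    - [[3.5,-8.5,0],[0,0,-6]]
    - [[3.5,-8.5,0],[0,0,-6]]

```text
time_s: 16.02
eef_pos: [0.6124, 0.0579, 0.1185]
eef_rot: [1.862, -2.53, -0.001]
contact_force: [-0.6, 0.6, -1.0]
width: 0.0247
grasp_force: 29.7
```

```bash
python3 -c "
from h import *
plan((.6142,.0569,.046,163))"
```

```text
now [0.6124 0.0579 0.1185] w 0.0247 gf 29.7 F [-0.6  0.6 -1. ] t 16.02
(0.6142, 0.0569, 0.046, 163) [ 0.04 -0.2   7.25] [ 0.   0.  -0.3]
```

Request:
arm_command:
  targets:
    - [[0,-0.2,2],[0,0,0]]
    - [[0,-0.2,4],[0,0,0]]
    - [[0,-0.2,6],[0,0,0]]
    - [[0,-0.2,6.8],[0,0,0]]
    - [[0,-0.2,7.3],[0,0,0]]
    - [[0,-0.2,7.4],[0,0,0]]
    - [[0,-0.2,7.4],[0,0,0]]

```text
time_s: 16.6
eef_pos: [0.6151, 0.0574, 0.0453]
eef_rot: [-1.863, 2.529, -0.001]
contact_force: [-0.1, 0.5, -1.0]
width: 0.0247
grasp_force: 29.7
```

Request:
arm_command:
  targets:
    - [[0,0,0.1],[0,0,0]]
    - [[0,0,0.2],[0,0,0]]
    - [[0,0,0.2],[0,0,0]]

```text
time_s: 16.85
eef_pos: [0.6152, 0.0569, 0.0431]
eef_rot: [-1.862, 2.529, -0.001]
contact_force: [-0.1, 0.1, -0.7]
width: 0.0248
grasp_force: 29.7
```

Request:
arm_command:
  targets:
    - [[0,0,0.1],[0,0,0]]
    - [[0,0,0.2],[0,0,0]]
    - [[0,0,0.2],[0,0,0]]

```text
time_s: 17.1
eef_pos: [0.6154, 0.0569, 0.0426]
eef_rot: [-1.862, 2.528, -0.002]
contact_force: [-4.9, 0.8, 15.3]
width: 0.0247
grasp_force: 31.2
```

Request:
arm_command:
  targets:
    - [[0,0,0],[0,0,0]]
    - [[0,0,0],[0,0,0]]
    - [[0,0,0],[0,0,0]]
    - [[0,0,0],[0,0,0]]
  gripper: 0.3

```text
time_s: 17.43
eef_pos: [0.615, 0.0569, 0.0404]
eef_rot: [1.862, -2.53, -0.0]
contact_force: [-0.5, -0.7, 0.7]
width: 0.0555
grasp_force: 0.0
```

Request:
arm_command:
  targets:
    - [[0,0,-2],[0,0,0]]
    - [[0,0,-4],[0,0,0]]
    - [[0,0,-7],[0,0,0]]
    - [[0,0,-8],[0,0,0]]
    - [[0,0,-8],[0,0,0]]

```text
time_s: 17.85
eef_pos: [0.6165, 0.0569, 0.1233]
eef_rot: [-1.86, 2.527, -0.005]
contact_force: [-0.7, 0.5, -1.0]
width: 0.056
grasp_force: 0.0
```

```bash
python3 -c "
from h import *
plan((.3985,.1955,.12,139.8))
f=robot.grab_frame('side');P=cloud(f)
for c in('red','green'):
  m=colmask(f,c);m&=(P[...,2]>.05)&(abs(P[...,1]-.03)<.06)&(abs(P[...,0]-.605)<.04);Q=P[m];print(m.sum(),np.nanpercentile(Q,[5,50,98],axis=0).round(3))"
```

```text
now [0.6165 0.0569 0.1233] w 0.056 gf 0.0 F [-0.7  0.5 -1. ] t 17.85
(0.3985, 0.1955, 0.12, 139.8) [-6.76 24.93  0.22] [-0.2  0.1 22.9]
308 [[ 0.587 -0.004  0.073]
 [ 0.597  0.001  0.087]
 [ 0.61   0.018  0.09 ]]
216 [[0.603 0.043 0.074]
 [0.613 0.048 0.087]
 [0.624 0.062 0.09 ]]
```

Green stands. Yellow is next.

Request:
arm_command:
  targets:
    - [[-0.9,3.4,0],[0,0,3]]
    - [[-1.8,6.8,0],[0,0,6]]
    - [[-2.8,10.2,0],[0,0,9]]
    - [[-3.7,13.6,0],[0,0,12]]
    - [[-4.6,17,0],[0,0,15]]
    - [[-5.5,20.4,0],[0,0,18]]
    - [[-6.4,23.5,0],[0,0,21]]
    - [[-6.8,24.9,0],[0,0,23]]

```text
time_s: 18.57
eef_pos: [0.3932, 0.1968, 0.119]
eef_rot: [1.317, -2.848, -0.002]
contact_force: [0.7, 0.8, 0.6]
width: 0.0556
grasp_force: 0.0
```

```bash
python3 -c "
from h import *
plan((.3985,.1955,.014,139.8))"
```

```text
now [0.3932 0.1968 0.119 ] w 0.0556 gf 0.0 F [0.7 0.8 0.6] t 18.57
(0.3985, 0.1955, 0.014, 139.8) [-0.27 -0.51 10.5 ] [ 0.1 -0.1 -0.2]
```

Request:
arm_command:
  targets:
    - [[-0.2,-0.4,0],[0,0,0]]
    - [[-0.2,-0.4,3],[0,0,0]]
    - [[-0.2,-0.4,6],[0,0,0]]
    - [[-0.2,-0.4,9],[0,0,0]]
    - [[-0.2,-0.4,10.5],[0,0,0]]
    - [[-0.2,-0.4,10.5],[0,0,0]]
    - [[-0.2,-0.4,10.5],[0,0,0]]

```text
time_s: 19.15
eef_pos: [0.4011, 0.1943, 0.0144]
eef_rot: [1.319, -2.848, -0.001]
contact_force: [0.2, 0.3, 0.7]
width: 0.0554
grasp_force: 0.0
```

Request:
arm_command:
  targets:
    - [[0,0,0],[0,0,0]]
    - [[0,0,0],[0,0,0]]
    - [[0,0,0],[0,0,0]]
    - [[0,0,0],[0,0,0]]
    - [[0,0,0],[0,0,0]]
  gripper: -1

```text
time_s: 19.57
eef_pos: [0.4026, 0.1949, 0.0166]
eef_rot: [-1.32, 2.848, -0.001]
contact_force: [0.4, -0.8, 6.9]
width: 0.0248
grasp_force: 29.6
```

```bash
python3 -c "
from h import *
plan((.6295,.1066,.12,163))"
```

```text
now [0.4026 0.1949 0.0166] w 0.0248 gf 29.6 F [ 0.4 -0.8  6.9] t 19.57
(0.6295, 0.1066, 0.12, 163) [ -7.95 -23.04 -10.29] [ -0.1   0.1 -23.3]
```

Request:
arm_command:
  targets:
    - [[0,0,-2],[0,0,0]]
    - [[0,0,-5],[0,0,0]]
    - [[0,0,-9],[0,0,0]]
    - [[-0.6,-1.8,-10.3],[0,0,-2]]
    - [[-1.8,-5.2,-10.3],[0,0,-6]]
    - [[-3,-8.6,-10.3],[0,0,-9]]
    - [[-4.1,-12,-10.3],[0,0,-13]]
    - [[-5.3,-15.4,-10.3],[0,0,-17]]

```text
time_s: 20.23
eef_pos: [0.5549, 0.1349, 0.1192]
eef_rot: [-1.732, 2.62, -0.001]
contact_force: [-0.2, 0.8, -0.7]
width: 0.0249
grasp_force: 29.6
```

```bash
python3 -c "
from h import *
plan((.6295,.1066,.12,163))"
```

```text
now [0.5549 0.1349 0.1192] w 0.0249 gf 29.6 F [-0.2  0.8 -0.7] t 20.23
(0.6295, 0.1066, 0.12, 163) [-0.32 -7.97 -0.07] [-0.1  0.  -6.1]
```

Request:
arm_command:
  targets:
    - [[-0.1,-3.3,0],[0,0,-3]]
    - [[-0.3,-6.5,0],[0,0,-6]]
    - [[-0.3,-8,0],[0,0,-6]]
    - [[-0.3,-8,0],[0,0,-6]]
    - [[-0.3,-8,0],[0,0,-6]]
    - [[-0.3,-8,0],[0,0,-6]]

```text
time_s: 20.73
eef_pos: [0.6274, 0.107, 0.1185]
eef_rot: [1.862, -2.53, -0.001]
contact_force: [-1.0, 0.1, -1.1]
width: 0.0251
grasp_force: 29.7
```

```bash
python3 -c "
from h import *
plan((.6295,.1066,.046,163))"
```

```text
now [0.6274 0.107  0.1185] w 0.0251 gf 29.7 F [-1.   0.1 -1.1] t 20.73
(0.6295, 0.1066, 0.046, 163) [-0.02 -0.22  7.25] [ 0.  -0.  -0.3]
```

Request:
arm_command:
  targets:
    - [[0,-0.1,2],[0,0,0]]
    - [[0,-0.1,4],[0,0,0]]
    - [[0,-0.1,6],[0,0,0]]
    - [[0,-0.1,6.8],[0,0,0]]
    - [[0,-0.1,7.3],[0,0,0]]
    - [[0,-0.1,7.4],[0,0,0]]
    - [[0,-0.1,7.4],[0,0,0]]

```text
time_s: 21.32
eef_pos: [0.6292, 0.1068, 0.0454]
eef_rot: [-1.863, 2.529, -0.001]
contact_force: [1.1, -0.2, 0.1]
width: 0.025
grasp_force: 29.7
```

Request:
arm_command:
  targets:
    - [[0,0,0.1],[0,0,0]]
    - [[0,0,0.2],[0,0,0]]
    - [[0,0,0.2],[0,0,0]]

```text
time_s: 21.57
eef_pos: [0.6294, 0.1065, 0.0431]
eef_rot: [-1.862, 2.529, -0.001]
contact_force: [-0.7, -0.4, -0.5]
width: 0.0246
grasp_force: 29.7
```

Request:
arm_command:
  targets:
    - [[0,0,0.1],[0,0,0]]
    - [[0,0,0.2],[0,0,0]]
    - [[0,0,0.2],[0,0,0]]

```text
time_s: 21.82
eef_pos: [0.6296, 0.1065, 0.0426]
eef_rot: [-1.862, 2.528, -0.002]
contact_force: [-3.8, -0.4, 14.3]
width: 0.0248
grasp_force: 31.0
```

Request:
arm_command:
  targets:
    - [[0,0,0],[0,0,0]]
    - [[0,0,0],[0,0,0]]
    - [[0,0,0],[0,0,0]]
    - [[0,0,0],[0,0,0]]
  gripper: 0.3

```text
time_s: 22.15
eef_pos: [0.6291, 0.1065, 0.0404]
eef_rot: [1.862, -2.53, -0.0]
contact_force: [-0.5, -1.1, 0.6]
width: 0.0556
grasp_force: 0.0
```

Request:
arm_command:
  targets:
    - [[0,0,-2],[0,0,0]]
    - [[0,0,-5],[0,0,0]]
    - [[0,0,-9],[0,0,0]]
    - [[0,0,-11],[0,0,0]]
    - [[0,4,-11],[0,0,0]]
    - [[0,8,-11],[0,0,0]]
    - [[0,12,-11],[0,0,0]]
    - [[0,14,-11],[0,0,0]]

```text
time_s: 22.82
eef_pos: [0.4914, 0.1488, 0.1505]
eef_rot: [1.863, -2.528, -0.002]
contact_force: [1.3, -0.5, 0.5]
width: 0.0552
grasp_force: 0.0
```

Request:
arm_command:
  targets:
    - [[-4,2,0],[0,0,0]]
    - [[-8,4,0],[0,0,0]]
    - [[-12,6,0],[0,0,0]]
    - [[-15,8,0],[0,0,0]]
    - [[-15,8,0],[0,0,0]]

```text
time_s: 23.23
eef_pos: [0.4616, 0.3204, 0.1503]
eef_rot: [-1.868, 2.525, 0.003]
contact_force: [-0.9, -1.0, -0.3]
width: 0.0554
grasp_force: 0.0
```

```bash
python3 -c "
from h import *
f=robot.grab_frame('side');g=robot.grab_frame('top');P=cloud(f)
for c in H:
  m=colmask(f,c);m&=(P[...,2]>.05)&(abs(P[...,1]-.03)<.12)&(abs(P[...,0]-.605)<.06);Q=P[m];print(c,m.sum(),np.nanpercentile(Q,[5,50,98],axis=0).round(3).tolist())
a=cv2.resize(f['color'][150:330,300:500],(400,360));b=cv2.resize(g['color'][105:195,325:465],(400,257));b=cv2.copyMakeBorder(b,0,103,0,0,0)
cv2.imwrite('pics/end.png',np.hstack([a,b]))"
```

```text
red 308 [[0.587, -0.004, 0.072], [0.598, 0.001, 0.087], [0.61, 0.018, 0.09]]
yellow 132 [[0.618, 0.093, 0.073], [0.628, 0.102, 0.089], [0.641, 0.115, 0.091]]
green 221 [[0.603, 0.043, 0.074], [0.613, 0.048, 0.087], [0.624, 0.065, 0.09]]
blue 334 [[0.573, -0.055, 0.073], [0.583, -0.049, 0.087], [0.595, -0.033, 0.09]]
```

View pics/end.png

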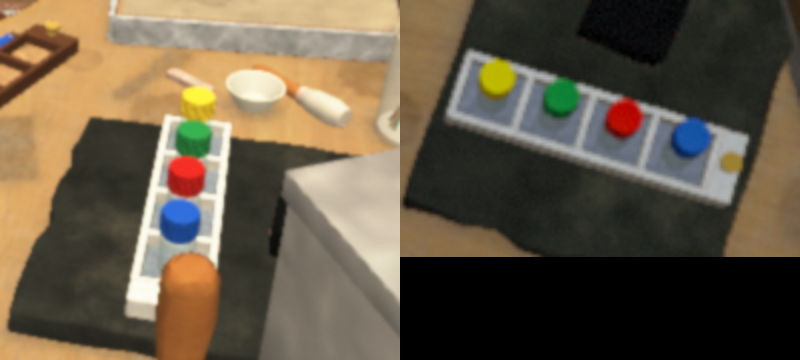

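The final picture shows all four vials upright, one to a pocket. From the knob (right half, 731,162) they run blue (691,137), red (625,118), green (562,97), yellow (497,78).

```bash
python3 -c "
from plant import robot
print(robot.close_job())"
```

```text
the job is handed in; nothing more can be done
None
```

All four vials stand upright in the white rack, running blue, red, green, yellow from the knob as in the old rack, and the job was handed in at about 23 s; early on, a failed first grasp pressed the closed fingertips on the blue cap at about 14 N, but nothing moved or fell.

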